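Dock the cash box in the test bay and latch it

TASK

Slide the cash box with the red label up the ramp and over the sill into the docking bay, nose first, and ease it on until the plug at the back is pressed fully home; then swing the latch all the way across behind it and let go. Push the box gently, never harder than about 16 N, or the plug's contacts bend, and leave everything else on the bench where it is.

Things in the scene. Friction and masses are not known exactly. Their poses are not given: they have to be found in the camera images.
- cash_box: The job's cash box: black, RED label on top, flat red handle on its tail face. 140 long (its x) x 100 wide (y) x 60 high (z) mm, 0.7 to 0.95 kg; too wide to grip, it slides on its flat bottom. Origin: centre of the underside. +x points to its nose face (brass contact strip), which goes in first; the tail face is 70 mm behind the origin. The handle lies flush and cannot be gripped.
- bay: Steel docking bay fixed to the bench. Origin: at bench level under the front edge of the sill, mid-width; +x is the way a box goes in, z up. Rails' inner faces at y = -52.5 and +52.5 mm, x = 20 to 170, tops at z = 34; flared mouth pieces, as tall, widen to y = +-72 at x = -26. Flat bay floor at z = 4. Back plate at x = 208.
- sill (a point): Middle of the sill's front edge, on its top: bay (0, 0, 10) mm. A ramp 124 wide rises to it from bench level at bay x = -60. The sill is flat from x = 0 to 8, then steps straight down to the bay floor at z = 4. As its middle passes the sill the box tips nose-down and its tail rises: rubber fingertips kept level there hold the tail down and jam it, so let the hand rise along with the tail, or ease back if the force climbs.
- plug (a joint): Travel (m) of the green plug on a black carrier at the back of the bay: 0 untouched, 0.006 on its solid stop. It slides under about 7 N beyond the box's own sliding friction (1.5 to 3.5 N) and stays put; mated above 0.0045. Its untouched face is at bay x = 153 to 173 mm (carrier hand-clamped, not measured), so a docked box's origin ends at bay x = 89 to 109. Reading as noisy as the poses.
- latch (a joint): Swing latch: flat steel bar 74 x 10 x 8 mm at z = 38 to 46 on a post outside the -y rail. rad: 0 = bar points out of the bay along bay -x; grows as it swings clockwise seen from above; 1.571 (its stop) = bar along bay +y across the mouth, behind the box. Least -0.5. Light friction, about 1 N at the knob; stays where left. A box tail at bay x under 17 mm is in its way.
- latch_knob (a point): Centre of the top of the latch's red upright knob, 14 mm diameter, 34 tall, from z = 46 to 80. At latch 0 it lies 60 mm towards bay -x and 24 mm towards bay -y from the pivot and circles the pivot with the latch (radius 65); closed, it is at bay (-12, -18).
- latch_pivot (a point): Vertical pivot axis of the latch, at the height of the bar's top (z = 46 mm); at bay (12, -78).
- spare_box: second, identical cash box with a BLUE label and handle; bystander, leave it alone. Origin: centre of the underside.
- paper_roll: white paper roll standing on end, 56 mm diameter, 80 high; bystander. Origin: centre of the underside.
- screwdriver: red-handled screwdriver lying on the bench, about 200 mm long; bystander.
- parts_tray: blue two-part tray, 160 x 110 x 35; bystander. Origin: centre of the underside.
- card_reader: grey card-reader module, about 125 x 84 x 56; bystander. Origin: centre of the underside.
- power_brick: black power supply, 125 x 55 x 34; bystander. Origin: centre of the underside.
- spray_can: yellow-labelled can, 52 diameter, 170 high; bystander. Origin: centre of the underside.
Things that resemble listed ones, but are neither listed nor needed, are in the scene too. What is shaped like the cash_box but orange is not meant.

How it is judged:
By the outcome, as a careful person would: the job done as asked, in the order asked, and still so for the second after the job is handed in, with the robot touching nothing.
It also fails if it takes over 72 s, if anything falls off the work surface, if the arm or the gripper's body presses on something with over 40 N, if the wrist force passes 120 N, or if a joint passes its speed limit or range.

ROBOT

A 6-joint arm with a two-finger parallel gripper is mounted at the origin on the work surface. World frame = base frame: x ahead of the robot, y to its left, z up, the work surface at z = 0. Lengths are in m, angles in rad, forces in N, time in s.
With the tool pointing down it reaches from about 0.225 to 0.725 m from the base axis. Payload 3.1 kg.
Tool frame: the origin (TCP) lies at the very end of the fingers, on their centre line; the grasp point (between the pads) lies 19 mm behind it; z points along the fingers, y is the line along which they close (so a half turn about z gives the same grasp; the last joint's range is limited). The gripper opens to 85 mm and grips with 20 to 120 N. Pads are 22 mm wide; open, the fingers measure 114 mm over their backs; the gripper's body (76 mm by 85 mm) begins 54 mm behind the grasp point. The pads swing forward as they close: fully open they stand 13 mm farther back than shut.
Start: joints at [1.089, 0.048, 0.099, 1.622, 0, 1.443], TCP at [0.182, 0.492, 0.231] pointing down, gripper open.
Joint ranges: [-2.91, 2.91], [-0.99, 1.94], [-1.21, 1.42], [-2.12, 2.29], [-1.49, 1.47], [-3.14, 3.14]. Speed limits (rad/s): [2.79, 2.79, 3.14, 3.14, 3.14, 3.14].

INTERFACE

Orientations are given as [roll, pitch, yaw] about the fixed x, y, z axes, in that order (R = Rz(yaw) Ry(pitch) Rx(roll)).
In Python, from station import bot gives the robot as it stands. The module is installed in compiled form; this text tells all that it offers.
- The arm moves only by the tool apply_moves, never from a script. Its argument "motion" is text: rows parted by semicolons, each of 7 numbers parted by spaces: the opening, from -1 (shut) to 1 (fully open), so that 0 is half open, then the shift along the tool's x, y, z in m, then the turn, a rotation vector about the tool's x, y, z in degrees. A call has 1 to 20 rows; each row is the pose to reach, as a shift and turn from the pose commanded when the call began, along the tool's axes at that moment; what a row does not reach only later rows make up. A row lasts 1/10 s, in which the tool goes at most 50 mm and 8.59 degrees, less where a joint would pass 70% of its speed; a pose out of reach is approached as far as the arm can. A call with a gripper value outside its range is refused whole. The fingers move at their own pace and stop on an object; "squeeze" is the grip in N (left out, the last holds). Time passes only in rows, so rows that repeat a pose let the fingers close. It gives the time, the measured TCP pose, the force, the opening and the grip force at its end, in the units of the state.
- bot.sense(): the state, without advancing time (a new reading comes with each control period).
- bot.snapshot(name): name is "side" or "top"; returns the picture (384x512x3 uint8, red, green, blue); there is no depth.
- bot.get_calibration(name): a dict with "camera_matrix" (3x3 intrinsics, pixels), "origin" and "rotation" of the camera in the world. Camera axes: x right, y up, looking along -z (the intrinsics and any distortion apply to the point x, -y, -z); pixel columns grow to the right and rows downward; lengths in m; the calibration is good to about 2 mm. A picture is of the moment at which its call begins. get_calibration takes no time and is no camera call.
- bot.sign_off(): hands the job in; it is judged then, once.
The state is a dict: "t": time; "joints": joint angles; "qd": joint speeds; "tau": joint torques, N m; "tcp_pos": TCP position; "orientation": TCP orientation; "ft_force": force on the tool from outside, world axes, zero at the start; "wrist_torque": the same for the moment, N m; "opening": finger opening in m; "gripper_force": force on a finger pad.
Only numpy, scipy, OpenCV 4.12 (cv2) and the standard library are available. Lean on these libraries where they do the work, as an engineer would, in place of code of your own. Each camera call takes 0.05 s, during which the arm holds its last target. There are 200 camera calls.

## Working session

There is one attempt and no reset: what is moved stays moved. The work goes in short steps, Python scripts to look and compute and a tool call to move; the robot and the scene stay as the last step left them, time stands still between calls to the robot, and variables do not carry over. Pictures are saved under pics/ and viewed, at most 10 in all, crops included, and the job is handed in when it is done.

Besides the shell and the picture viewer there is one more tool, called by a JSON object that holds its "api" and its "payload". apply_moves: Moves the arm, as the interface text tells. Its arguments: {"type":"object","properties":{"motion":{"type":"string"},"squeeze":{"type":"number"}},"required":["motion"]}

```bash
mkdir -p pics; python3 - <<'E'
from station import bot
import cv2
for n in("top","side"):
    im=bot.snapshot(n); cv2.imwrite(f"pics/{n}0.png",cv2.resize(im[:,:,::-1],(800,600),interpolation=cv2.INTER_CUBIC))
    c=bot.get_calibration(n); print(n,{k:(v.tolist() if hasattr(v,'tolist') else v) for k,v in c.items()})
print(bot.sense())
E
```

```text
top {'camera_matrix': [[415.74185833221844, 0.0, 254.36344845794403], [0.0, 415.74185833221844, 197.5840835368075], [0.0, 0.0, 1.0]], 'origin': [0.3014560387332579, 0.03850881101085697, 1.3001801292131874], 'rotation': [0.18759382261966384, -0.01135682352585321, -1.5451680203734386]}
side {'camera_matrix': [[480.7708276463502, 0.0, 249.9505102838683], [0.0, 480.7708276463502, 189.61371136902727], [0.0, 0.0, 1.0]], 'origin': [-0.0029347786829616728, -1.1643171815779172, 0.8797920459447174], 'rotation': [1.02647196070822, 0.010693566895901174, -0.4406998685886555]}
{'t': 0.1, 'joints': array([1.08918112e+00, 4.86685469e-02, 9.77485861e-02, 1.62202056e+00,
       1.71615221e-05, 1.44301835e+00]), 'qd': array([-0.00100459, -0.00060377,  0.00296391,  0.00086213,  0.00036021,
        0.00083412]), 'tau': array([ 2.87361632e-03, -3.39850509e+01,  3.20935214e+01,  1.58188026e-02,
       -1.29183286e-04,  4.00019474e-06]), 'tcp_pos': array([0.18164633, 0.49197659, 0.2302355 ]), 'orientation': array([-3.13946813e+00, -2.90256781e-04,  2.78775510e+00]), 'ft_force': array([ 0.65584774, -0.86441032, -0.54904124]), 'wrist_torque': array([0.01195675, 0.0254641 , 0.00521702]), 'gripper_force': 0.0, 'opening': 0.08530535832992074}
```

View pics/top0.png

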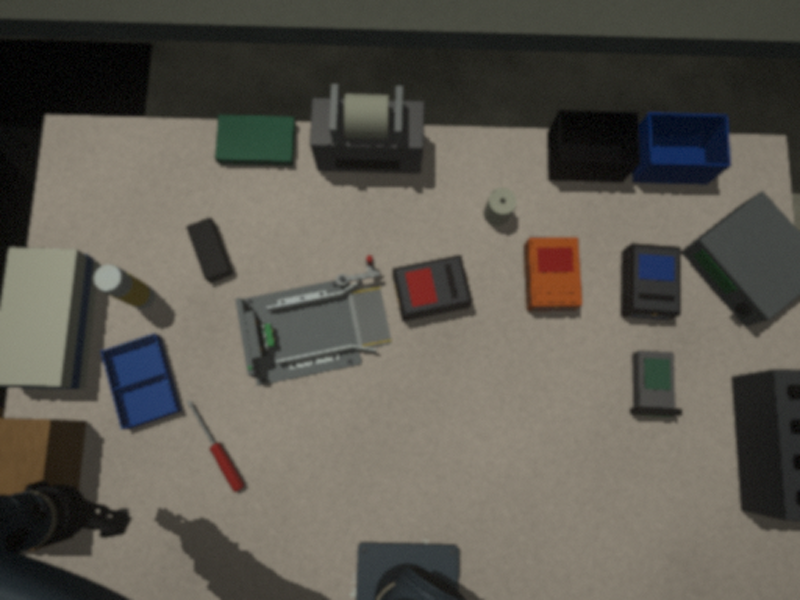

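View pics/side0.png

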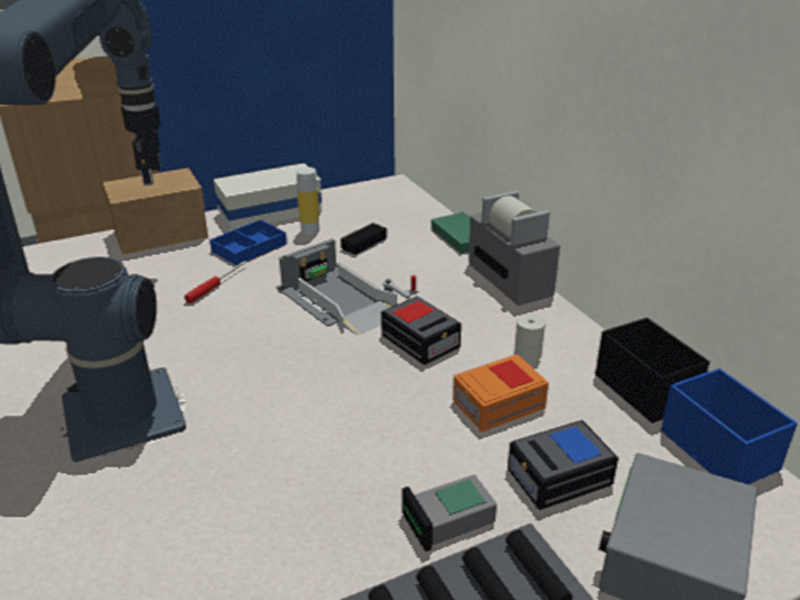

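```bash
cat > h.py <<'E'
import numpy as np, cv2
from station import bot
from scipy.spatial.transform import Rotation as R
def rt(c):
    r=R.from_euler('xyz',c['rotation']).as_matrix() if np.ndim(c['rotation'])==1 else np.array(c['rotation'])
    return r,np.array(c['origin']),np.array(c['camera_matrix'])
def px2w(n,u,v,z):
    r,o,K=rt(bot.get_calibration(n)); d=r@(np.diag([1,-1,-1])@np.linalg.inv(K)@[u,v,1]); return o+d*(z-o[2])/d[2]
def w2px(n,P):
    r,o,K=rt(bot.get_calibration(n)); p=(np.atleast_2d(P)-o)@r@np.diag([1,-1,-1])@K.T; return p[:,:2]/p[:,2:]
E
python3 - <<'E'
from h import *
a=bot.snapshot("top");b=bot.snapshot("side")
cv2.imwrite("pics/a.png",a);cv2.imwrite("pics/b.png",b)
x=cv2.resize(a[150:255,145:310,::-1],None,fx=4.8,fy=4.8,interpolation=cv2.INTER_CUBIC)
y=cv2.resize(b[145:240,170:305,::-1],None,fx=5.8,fy=5.8,interpolation=cv2.INTER_CUBIC)
cv2.imwrite("pics/tc.png",cv2.convertScaleAbs(x,alpha=1.5));cv2.imwrite("pics/sc.png",cv2.convertScaleAbs(y,alpha=1.2))
print(bot.get_calibration("top").keys(), px2w("top",254,350,0))
E
```

```text
dict_keys(['camera_matrix', 'origin', 'rotation']) [0.08696699 0.01932136 0.        ]
```

View pics/tc.png

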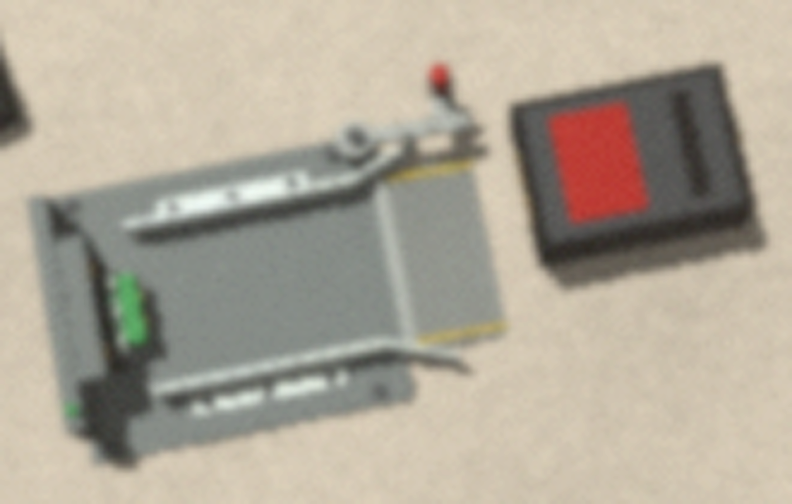

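View pics/sc.png

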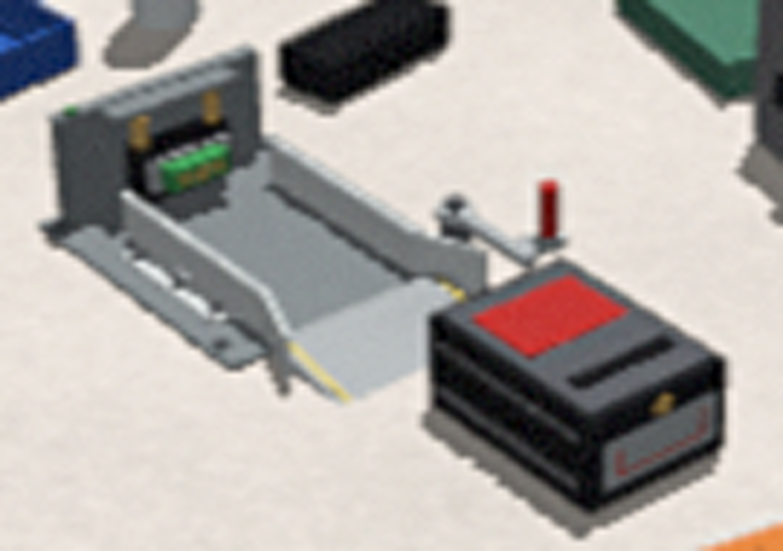

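```bash
cat > fit.py <<'E'
from h import *
from scipy.optimize import least_squares
T=lambda u,v:(145+u/4.8-.4,150+v/4.8-.4); S=lambda u,v:(170+u/5.8-.4,145+v/5.8-.4)
box=[("top",(70,-50,60),T(512,105)),("top",(-70,-50,60),T(720,66)),("top",(-70,50,60),T(750,212)),("top",(70,50,60),T(543,250)),
("side",(70,50,60),S(432,318)),("side",(70,-50,60),S(562,262)),("side",(-70,-50,60),S(722,358)),("side",(-70,50,60),S(590,418)),("side",(-70,50,0),S(595,510))]
bay=[("top",(-60,62,0),T(505,327)),("top",(0,62,10),T(418,342)),("top",(-26,72,34),T(468,367)),("top",(12,-78,46),T(355,135)),("top",(170,-52.5,34),T(125,225)),("top",(170,52.5,34),T(158,385)),
("side",(-60,62,0),S(347,398)),("side",(-26,-72,34),S(485,258)),("side",(12,-78,46),S(455,200)),("side",(170,-52.5,34),S(268,138)),("side",(170,52.5,34),S(125,192))]
def fit(pts,x0):
    def w(p,q): c,s=np.cos(p[2]),np.sin(p[2]); q=np.array(q)/1000; return [p[0]+c*q[0]-s*q[1],p[1]+s*q[0]+c*q[1],q[2]]
    f=lambda p:np.concatenate([w2px(n,w(p,q))[0]-uv for n,q,uv in pts])
    r=least_squares(f,x0,loss='soft_l1'); return r.x,r.fun.reshape(-1,2).round(1).tolist()
if __name__=="__main__":
    b,e=fit(box,[.45,-.05,1.6]); print("box",b,e)
    y,e=fit(bay,[.4,.05,1.6]); print("bay",y,e)
    c,s=np.cos(y[2]),np.sin(y[2]); M=np.array([[c,s],[-s,c]])
    print("box in bay",M@(b[:2]-y[:2])*1000,np.degrees(b[2]-y[2]))
    for n,uv in(("top",T(440,67)),("side",S(548,183))):
        k=px2w(n,*uv,.08); print("knob",n,k,M@(k[:2]-y[:2])*1000)
E
python3 fit.py
```

```text
box [ 0.58660804 -0.03444968  1.80081535] [[-1.0, -0.3], [0.1, -1.0], [1.1, -0.3], [-0.8, 0.9], [-1.2, -0.5], [0.3, -1.1], [1.8, 0.3], [0.1, 1.6], [-1.0, 1.9]]
bay [0.52654509 0.11326831 1.81606619] [[0.9, 0.8], [0.2, 1.4], [-1.5, -3.5], [-0.3, -0.0], [-0.5, 0.7], [-1.2, 0.4], [0.0, 1.7], [1.2, -1.0], [0.6, 1.2], [0.3, 0.5], [0.9, 0.4]]
box in bay [-157.88142703  -22.39677386] -0.8738090793953668
knob top [0.63686031 0.08815578 0.08      ] [ -51.1474862  -100.91591358]
knob side [0.63298035 0.09251834 0.08      ] [-45.97336797 -98.21138754]
```

```bash
cat > go.py <<'E'
from h import *
BAY=np.array([0.52654509,0.11326831,1.81606619])
def bay2w(x,y,z): c,s=np.cos(BAY[2]),np.sin(BAY[2]); return np.array([BAY[0]+(c*x-s*y)/1e3,BAY[1]+(s*x+c*y)/1e3,z/1e3])
def w2bay(p): c,s=np.cos(BAY[2]),np.sin(BAY[2]); d=(np.array(p[:2])-BAY[:2])*1e3; return np.array([c*d[0]+s*d[1],-s*d[0]+c*d[1],p[2]*1e3 if len(p)>2 else 0]).round(1)
def move(P,yaw,s=None):
    s=s or bot.sense(); r=R.from_euler('xyz',s['orientation'])
    g=R.from_euler('xyz',[np.pi,0,yaw]); print("shift",r.inv().apply(P-s['tcp_pos']).round(4),"turn",np.degrees((r.inv()*g).as_rotvec()).round(1),"world",P.round(3))
def st():
    s=bot.sense(); c,q=np.cos(BAY[2]),np.sin(BAY[2]); f=s['ft_force']
    print("t",s['t'],"bay tcp",w2bay(s['tcp_pos']),"yaw-bay",np.degrees(s['orientation'][2]-BAY[2]).round(2),"f bay",np.round([c*f[0]+q*f[1],-q*f[0]+c*f[1],f[2]],1),"open",s['opening'].round(4))
E
python3 - <<'E'
from go import *
st(); move(bay2w(-158,-112,200),BAY[2]+np.pi/2)
for n,u,v in(("roll",502,200),("can",108,275)): print(n,w2bay(px2w("top",u*.64,v*.64,.08)),px2w("top",u*.64,v*.64,.08))
E
```

```text
Traceback (most recent call last):
  File "go.py", line 10, in st
    print("t",s['t'],"bay tcp",w2bay(s['tcp_pos']),"yaw-bay",np.degrees(s['orientation'][2]-BAY[2]).round(2),"f bay",np.round([c*f[0]+q*f[1],-q*f[0]+c*f[1],f[2]],1),"open",s['opening'].round(4))
                                                                                                                                                                            ^^^^^^^^^^^^^^^^^^
AttributeError: 'float' object has no attribute 'round'
```

```bash
sed -i "s/s\['opening'\].round(4)/round(s['opening'],4)/" go.py; python3 - <<'E'
from go import *
st(); move(bay2w(-158,-112,200),BAY[2]+np.pi/2)
for n,u,v in(("roll",502,200),("can",108,275)): print(n,w2bay(px2w("top",u*.64,v*.64,.08)),px2w("top",u*.64,v*.64,.08))
E
```

```text
t 0.2 bay tcp [451.3 242.5 230.6] yaw-bay 55.67 f bay [-0.3 -0.6 -0.2] open 0.0853
shift [-0.6363 -0.3032  0.0309] turn [ -0.1  -0.  -34.3] world [ 0.674 -0.013  0.2  ]
roll [-331.6 -155.6   80. ] [ 0.75800975 -0.17060598  0.08      ]
can [ 446.7 -170.9   80. ] [0.58384723 0.58814345 0.08      ]
```

{"api": "apply_moves", "payload": {"motion": "0 -0.04 -0.02 0 0 0 -2; 0 -0.08 -0.038 0 0 0 -4; 0 -0.12 -0.057 0 0 0 -6; 0 -0.16 -0.076 0 0 0 -9; 0 -0.2 -0.095 0 0 0 -12; 0 -0.24 -0.114 0 0 0 -15; 0 -0.28 -0.133 0 0 0 -18; 0 -0.32 -0.152 0 0 0 -21; 0 -0.36 -0.171 0 0 0 -24; 0 -0.4 -0.19 0 0 0 -27; 0 -0.44 -0.21 0 0 0 -30; 0 -0.48 -0.229 0 0 0 -32; 0 -0.52 -0.248 0 0 0 -34.3; 0 -0.56 -0.267 0 0 0 -34.3; 0 -0.6 -0.286 0.01 0 0 -34.3; 0 -0.636 -0.303 0.031 0 0 -34.3; 0 -0.636 -0.303 0.031 0 0 -34.3"}}

```text
t: 1.9
tcp_pos: [0.6741, -0.0166, 0.1928]
orientation: [3.14, -0.008, -2.902]
ft_force: [-1.2, 0.5, -1.4]
opening: 0.0428
gripper_force: 0.0
```

```bash
python3 - <<'E'
from go import *
st(); move(bay2w(-158,-112,22),BAY[2]+np.pi/2);move(bay2w(-158,-60,22),BAY[2]+np.pi/2)
E
```

```text
t 1.9 bay tcp [-161.8 -111.6  192.8] yaw-bay -270.32 f bay [ 0.8  1.  -1.4] open 0.0428
shift [-0.0018  0.0036  0.1708] turn [ 0.1 -0.5 -0.3] world [ 0.674 -0.013  0.022]
shift [0.0502 0.0033 0.1713] turn [ 0.1 -0.5 -0.3] world [ 0.623 -0.025  0.022]
```

{"api": "apply_moves", "payload": {"motion": "0 0 0.003 0.04 0 0 0; 0 0 0.003 0.08 0 0 0; 0 0 0.003 0.12 0 0 0; 0 0 0.003 0.15 0 0 0; 0 0 0.003 0.17 0 0 0; 0 0.01 0.003 0.17 0 0 0; 0 0.018 0.003 0.17 0 0 0; 0 0.022 0.003 0.17 0 0 0; 0 0.025 0.003 0.17 0 0 0; 0 0.028 0.003 0.17 0 0 0; 0 0.031 0.003 0.17 0 0 0; 0 0.034 0.003 0.17 0 0 0; 0 0.036 0.003 0.17 0 0 0; 0 0.038 0.003 0.17 0 0 0; 0 0.04 0.003 0.17 0 0 0"}}

```text
t: 3.4
tcp_pos: [0.6352, -0.019, 0.0314]
orientation: [-3.141, 0.003, -2.897]
ft_force: [3.5, 0.5, 1.7]
opening: 0.0428
gripper_force: 2.2
```

```bash
python3 - <<'E'
from go import *
st(); 
a=bot.snapshot("top");b=bot.snapshot("side")
x=cv2.resize(a[150:255,180:310,::-1],None,fx=4.8,fy=4.8,interpolation=cv2.INTER_CUBIC)
y=cv2.resize(b[145:250,220:305,::-1],None,fx=4.8,fy=4.8,interpolation=cv2.INTER_CUBIC)
y=cv2.resize(y,(int(y.shape[1]*x.shape[0]/y.shape[0]),x.shape[0]))
z=np.hstack([x,y]); print(z.shape); cv2.imwrite("pics/p1.png",cv2.resize(z,(800,int(z.shape[0]*800/z.shape[1]))) if z.shape[1]>800 else z)
E
```

```text
t 3.4 bay tcp [-154.7  -73.3   31.4] yaw-bay -270.02 f bay [-0.4 -3.5  1.7] open 0.0428
(504, 1032, 3)
```

{"api": "apply_moves", "payload": {"motion": "0 0.003 0 0 0 0 0; 0 0.006 0 0 0 0 0; 0 0.009 0 0 0 0 0; 0 0.011 0 0 0 0 0; 0 0.012 0 0 0 0 0; 0 0.012 0 0 0 0 0; 0 0.005 0 0 0 0 0; 0 -0.01 0 0 0 0 0; 0 -0.03 0 0 0 0 0; 0 -0.035 0 -0.05 0 0 0; 0 -0.035 0 -0.1 0 0 0; 0 -0.035 0 -0.14 0 0 0"}}

```text
t: 4.7
tcp_pos: [0.6668, -0.0104, 0.1709]
orientation: [3.141, -0.004, -2.897]
ft_force: [0.4, 0.2, 0.8]
opening: 0.0423
gripper_force: 0.0
```

```bash
python3 - <<'E'
from go import *
st(); 
a=bot.snapshot("top");b=bot.snapshot("side")
x=cv2.resize(a[150:255,145:310,::-1],None,fx=4.8,fy=4.8,interpolation=cv2.INTER_CUBIC)
y=cv2.resize(b[145:245,170:305,::-1],None,fx=5.8,fy=5.8,interpolation=cv2.INTER_CUBIC)
cv2.imwrite("pics/t2.png",cv2.convertScaleAbs(x,alpha=1.5));cv2.imwrite("pics/s2.png",cv2.convertScaleAbs(y,alpha=1.2))
E
```

```text
t 4.7 bay tcp [-154.  -106.   170.9] yaw-bay -270.03 f bay [ 0.1 -0.4  0.8] open 0.0423
```

View pics/t2.png

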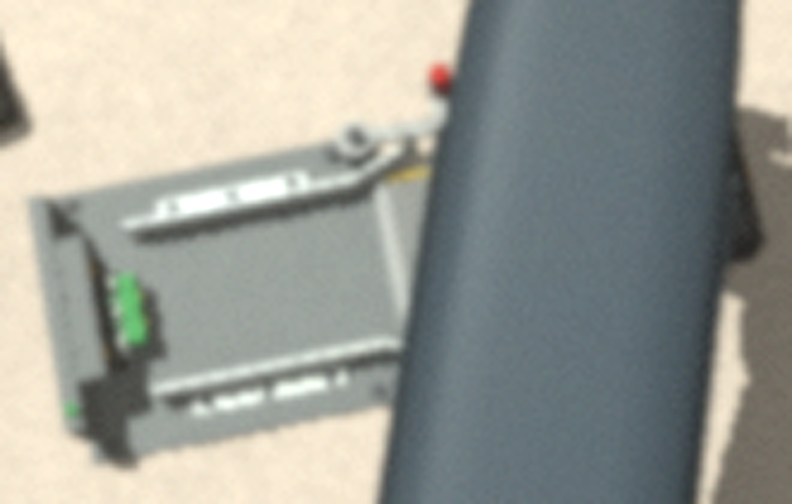

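{"api": "apply_moves", "payload": {"motion": "0 0 -0.02 0 0 0 8; 0 0 -0.05 0 0 0 16; 0 0.01 -0.08 0 0 0 24; 0 0.02 -0.1 0 0 0 32; 0 0.04 -0.121 0 0 0 40; 0 0.06 -0.121 0 0 0 48; 0 0.08 -0.121 0 0 0 56; 0 0.095 -0.121 0 0 0 64; 0 0.106 -0.121 0 0 0 72; 0 0.106 -0.121 0 0 0 80; 0 0.106 -0.121 0 0 0 88; 0 0.106 -0.121 0 0 0 90; 0 0.106 -0.121 0 0 0 90"}}

```text
t: 6.1
tcp_pos: [0.5928, -0.1532, 0.1682]
orientation: [-3.137, -0.003, 1.816]
ft_force: [-0.2, -0.1, -0.0]
opening: 0.0427
gripper_force: 0.0
```

```bash
python3 - <<'E'
from go import *
st(); 
a=bot.snapshot("top");b=bot.snapshot("side")
x=cv2.resize(a[150:255,185:310,::-1],None,fx=4.8,fy=4.8,interpolation=cv2.INTER_CUBIC)
y=cv2.resize(b[145:250,220:305,::-1],None,fx=4.8,fy=4.8,interpolation=cv2.INTER_CUBIC)
z=cv2.convertScaleAbs(np.hstack([x,y]),alpha=1.3); z=cv2.resize(z,None,fx=.79,fy=.79,interpolation=cv2.INTER_AREA);print(z.shape);cv2.imwrite("pics/p3.png",z)
E
```

```text
t 6.1 bay tcp [-274.5    0.4  168.2] yaw-bay -0.03 f bay [-0.   0.2 -0. ] open 0.0427
(398, 796, 3)
```

View pics/p3.png

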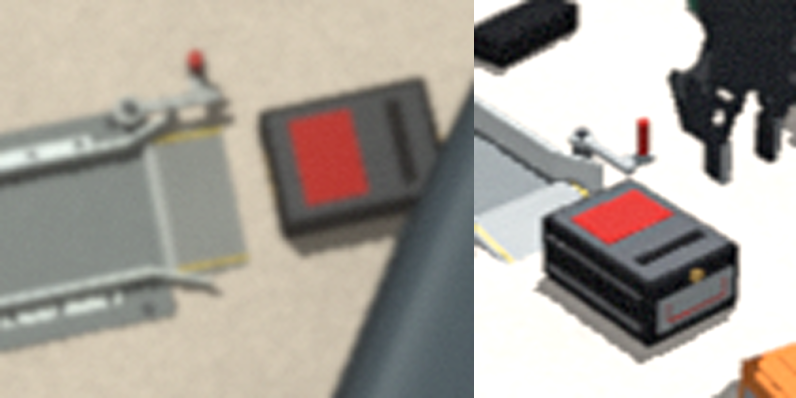

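```bash
python3 - <<'E'
from fit import *; from go import w2bay,BAY
k=3.792
t=lambda u,v:(185+u/k-.4,150+v/k-.4); s=lambda u,v:(220+(u-474)/k-.4,145+v/k-.4)
pts=[("top",(70,-50,60),t(262,114)),("top",(-70,-50,60),t(420,79)),("top",(70,50,60),t(287,229)),
("side",(70,50,60),s(545,215)),("side",(70,-50,60),s(628,180)),("side",(-70,-50,60),s(738,243)),("side",(-70,50,60),s(648,285)),("side",(-70,50,0),s(652,345))]
for p in (pts,pts[:3],pts[3:]):
    b,e=fit(p,[.55,-.05,1.8]); print(b,e,w2bay(b[:2]),np.degrees(b[2]-BAY[2]))
y,e=fit(bay[:6]+[("top",(0,-62,10),t(157,141))],[.5,.1,1.8]); print(y,e)
y,e=fit(bay[6:],[.5,.1,1.8]); print(y,e)
E
```

```text
[ 0.56317836 -0.0401327   1.82652758] [[-2.0, -0.3], [0.6, -1.1], [-1.1, 0.8], [-1.7, 0.6], [0.3, -0.9], [1.1, 0.3], [0.6, 1.4], [-0.6, 1.9]] [-157.7    1.7    0. ] 0.5993934094441068
[ 0.56216927 -0.04349283  1.81681651] [[-0.9, -0.2], [1.9, -0.6], [-0.2, 1.0]] [-160.7    3.5    0. ] 0.042990266716698464
[ 0.56514423 -0.03578999  1.82605679] [[-1.6, -0.2], [0.3, -1.7], [1.0, -0.5], [0.5, 0.5], [-0.7, 0.9]] [-154.    -1.2    0. ] 0.5724191806009915
[0.52634256 0.11109764 1.80708912] [[1.4, 1.1], [0.7, 1.5], [-1.0, -3.3], [0.6, -0.0], [0.2, 0.3], [-0.7, 0.0], [-1.4, -2.4]]
[0.5269305  0.11868357 1.82170477] [[-0.4, 0.8], [0.5, -1.8], [-0.0, 0.4], [-0.4, -0.1], [0.3, -0.2]]
```

{"api": "apply_moves", "payload": {"motion": "0 0 0 0.04 0 0 0; 0 0 0 0.08 0 0 0; 0 0 0 0.115 0 0 0; 0 0 0 0.14 0 0 0; 0 0.01 0 0.14 0 0 0; 0 0.02 0 0.14 0 0 0; 0 0.026 0 0.14 0 0 0; 0 0.029 0 0.14 0 0 0; 0 0.032 0 0.14 0 0 0; 0 0.034 0 0.14 0 0 0; 0 0.036 0 0.14 0 0 0; 0 0.038 0 0.14 0 0 0; 0 0.04 0 0.14 0 0 0; 0 0.042 0 0.14 0 0 0; 0 0.044 0 0.14 0 0 0; 0 0.046 0 0.14 0 0 0; 0 0.048 0 0.14 0 0 0; 0 0.05 0 0.14 0 0 0; 0 0.052 0 0.14 0 0 0"}}

```text
t: 8.1
tcp_pos: [0.5819, -0.1029, 0.0304]
orientation: [3.141, 0.0, 1.816]
ft_force: [1.3, -4.6, 2.2]
opening: 0.0426
gripper_force: 2.1
```

```bash
python3 -c "from go import *;st()"
```

```text
t 8.1 bay tcp [-223.2   -1.2   30.4] yaw-bay -0.02 f bay [-4.8 -0.2  2.2] open 0.0426
```

{"api": "apply_moves", "payload": {"motion": "0 0.002 0 0 0 0 0; 0 0.004 0 0 0 0 0; 0 0.006 0 0 0 0 0; 0 0.008 0 0 0 0 0; 0 0.01 0 0 0 0 0; 0 0.012 0 0 0 0 0; 0 0.014 0 0 0 0 0; 0 0.016 0 0 0 0 0; 0 0.018 0 0 0 0 0; 0 0.02 0 0 0 0 0; 0 0.022 0 0 0 0 0; 0 0.024 0 0 0 0 0; 0 0.026 0 0 0 0 0; 0 0.028 0 0 0 0 0; 0 0.03 0 0 0 0 0"}}

```text
t: 9.6
tcp_pos: [0.5744, -0.0737, 0.0302]
orientation: [-3.141, -0.0, 1.816]
ft_force: [0.3, -4.7, 2.4]
opening: 0.0427
gripper_force: 2.3
```

```bash
python3 -c "from go import *;st()"
```

```text
t 9.6 bay tcp [-193.    -1.1   30.2] yaw-bay -0.02 f bay [-4.6  0.9  2.4] open 0.0427
```

{"api": "apply_moves", "payload": {"motion": "0 0.0025 0 0 0 0 0; 0 0.005 0 0 0 0 0; 0 0.0075 0 0 0 0 0; 0 0.01 0 0 0 0 0; 0 0.0125 0 0 0 0 0; 0 0.015 0 0 0 0 0; 0 0.0175 0 0 0 0 0; 0 0.02 0 0 0 0 0; 0 0.0225 0 0 0 0 0; 0 0.025 0 0 0 0 0; 0 0.0275 0 0 0 0 0; 0 0.03 0 0 0 0 0; 0 0.0325 0 0 0 0 0; 0 0.035 0 0 0 0 0; 0 0.0375 0 0 0 0 0; 0 0.04 0 0 0 0 0"}}

```text
t: 11.2
tcp_pos: [0.5646, -0.0347, 0.0301]
orientation: [-3.141, -0.001, 1.816]
ft_force: [0.4, -2.7, 0.6]
opening: 0.0429
gripper_force: 1.7
```

```bash
python3 -c "from go import *;st()"
```

```text
t 11.2 bay tcp [-152.8   -1.    30.1] yaw-bay -0.02 f bay [-2.7  0.2  0.6] open 0.0429
```

{"api": "apply_moves", "payload": {"motion": "0 0.002 0 0 0 0 0; 0 0.004 0 0 0 0 0; 0 0.006 0 0 0 0 0; 0 0.008 0 0 0 0 0; 0 0.01 0 0 0 0 0; 0 0.012 0 0 0 0 0; 0 0.014 0 0 0 0 0; 0 0.016 0 0 0 0 0; 0 0.018 0 0 0 0 0; 0 0.02 0 0 0 0 0; 0 0.022 0 0 0 0 0; 0 0.024 0 0 0 0 0; 0 0.026 0 0 0 0 0; 0 0.028 0 0 0 0 0"}}

```text
t: 12.6
tcp_pos: [0.5581, -0.0079, 0.0304]
orientation: [3.142, 0.0, 1.816]
ft_force: [1.2, -2.9, -0.6]
opening: 0.0425
gripper_force: 1.7
```

```bash
python3 -c "from go import *;st()"
```

```text
t 12.6 bay tcp [-125.2   -1.2   30.4] yaw-bay -0.02 f bay [-3.1 -0.5 -0.6] open 0.0425
```

{"api": "apply_moves", "payload": {"motion": "0 0.002 0 0 0 0 0; 0 0.004 0 0 0 0 0; 0 0.006 0 0 0 0 0; 0 0.008 0 0 0 0 0; 0 0.01 0 0 0 0 0; 0 0.012 0 0 0 0 0; 0 0.014 0 0 0 0 0; 0 0.016 0 0 0 0 0; 0 0.018 0 0 0 0 0; 0 0.02 0 0 0 0 0; 0 0.022 0 0 0 0 0; 0 0.024 0 0 0 0 0"}}

```text
t: 13.8
tcp_pos: [0.5525, 0.0153, 0.0306]
orientation: [3.141, 0.001, 1.816]
ft_force: [1.3, -4.9, 0.4]
opening: 0.0426
gripper_force: 2.5
```

```bash
python3 -c "from go import *;st()"
```

```text
t 13.8 bay tcp [-101.4   -1.4   30.6] yaw-bay -0.03 f bay [-5.  -0.   0.4] open 0.0426
```

{"api": "apply_moves", "payload": {"motion": "0 0.002 0 0 0 0 0; 0 0.004 0 0 0 0 0; 0 0.006 0 0 0 0 0; 0 0.008 0 0 0 0 0; 0 0.01 0 0 0 0 0; 0 0.012 0 0 0 0 0; 0 0.013 0 -0.001 0 0 0; 0 0.014 0 -0.002 0 0 0; 0 0.015 0 -0.003 0 0 0; 0 0.016 0 -0.004 0 0 0"}}

```text
t: 14.8
tcp_pos: [0.5485, 0.0317, 0.0348]
orientation: [3.141, -0.002, 1.816]
ft_force: [0.6, -0.7, 1.0]
opening: 0.0429
gripper_force: 0.6
```

```bash
python3 -c "from go import *;st()"
```

```text
t 14.8 bay tcp [-84.5  -1.5  34.8] yaw-bay -0.01 f bay [-0.9 -0.4  1. ] open 0.0429
```

{"api": "apply_moves", "payload": {"motion": "0 0.001 0 -0.001 0 0 0; 0 0.002 0 -0.002 0 0 0; 0 0.003 0 -0.003 0 0 0; 0 0.004 0 -0.004 0 0 0; 0 0.005 0 -0.005 0 0 0; 0 0.006 0 -0.006 0 0 0; 0 0.007 0 -0.007 0 0 0; 0 0.008 0 -0.008 0 0 0"}}

```text
t: 15.6
tcp_pos: [0.5464, 0.0387, 0.0424]
orientation: [-3.142, -0.0, 1.816]
ft_force: [0.7, -2.3, 1.1]
opening: 0.0428
gripper_force: 1.4
```

```bash
python3 -c "from go import *;st()"
```

```text
t 15.6 bay tcp [-77.1  -1.1  42.4] yaw-bay -0.03 f bay [-2.4 -0.1  1.1] open 0.0428
```

Origin is near +4. Keep rising with the tail over the next stretch.

{"api": "apply_moves", "payload": {"motion": "0 0.001 0 -0.001 0 0 0; 0 0.002 0 -0.002 0 0 0; 0 0.003 0 -0.003 0 0 0; 0 0.004 0 -0.004 0 0 0; 0 0.006 0 -0.005 0 0 0; 0 0.008 0 -0.006 0 0 0; 0 0.01 0 -0.007 0 0 0; 0 0.012 0 -0.008 0 0 0"}}

```text
t: 16.4
tcp_pos: [0.5435, 0.0504, 0.0504]
orientation: [3.142, 0.0, 1.816]
ft_force: [-0.4, -2.9, -1.1]
opening: 0.0427
gripper_force: 1.1
```

```bash
python3 - <<'E'
from go import *
st(); 
b=bot.snapshot("side")
y=cv2.resize(b[150:240,170:300,::-1],None,fx=6,fy=6,interpolation=cv2.INTER_CUBIC)
cv2.imwrite("pics/s4.png",cv2.convertScaleAbs(y,alpha=1.2))
E
```

```text
t 16.4 bay tcp [-65.1  -1.2  50.4] yaw-bay -0.02 f bay [-2.7  1.1 -1.1] open 0.0427
```

View pics/s4.png

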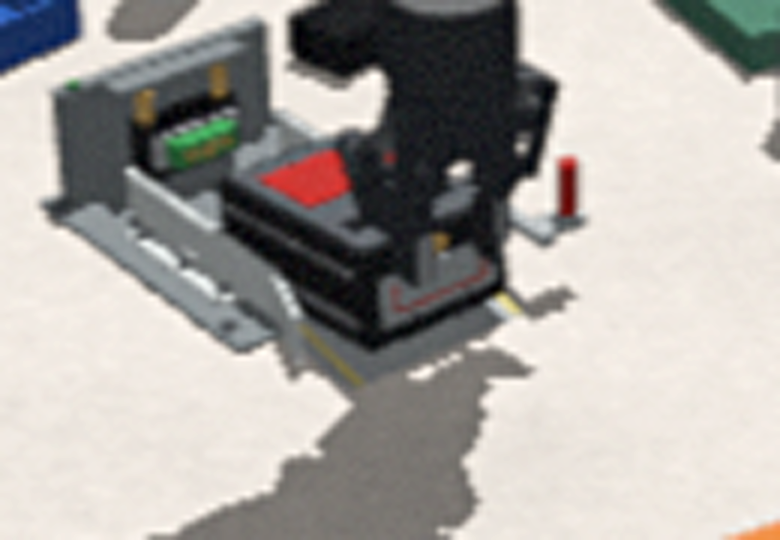

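{"api": "apply_moves", "payload": {"motion": "0 0.002 0 0 0 0 0; 0 0.004 0 0 0 0 0; 0 0.006 0 0.001 0 0 0; 0 0.008 0 0.001 0 0 0; 0 0.01 0 0.001 0 0 0; 0 0.012 0 0.002 0 0 0; 0 0.014 0 0.002 0 0 0; 0 0.016 0 0.003 0 0 0; 0 0.018 0 0.003 0 0 0; 0 0.02 0 0.003 0 0 0"}}

```text
t: 17.45
tcp_pos: [0.5387, 0.0698, 0.0473]
orientation: [3.141, -0.0, 1.816]
ft_force: [1.2, -3.3, 0.5]
opening: 0.043
gripper_force: 1.6
```

```bash
python3 -c "from go import *;st()"
```

```text
t 17.45 bay tcp [-45.1  -1.3  47.3] yaw-bay -0.03 f bay [-3.5 -0.4  0.5] open 0.043
```

{"api": "apply_moves", "payload": {"motion": "0 0.002 0 0 0 0 0; 0 0.004 0 0 0 0 0; 0 0.006 0 0.001 0 0 0; 0 0.008 0 0.001 0 0 0; 0 0.01 0 0.001 0 0 0; 0 0.012 0 0.002 0 0 0; 0 0.014 0 0.002 0 0 0; 0 0.016 0 0.003 0 0 0; 0 0.018 0 0.003 0 0 0; 0 0.02 0 0.003 0 0 0; 0 0.022 0 0.003 0 0 0; 0 0.024 0 0.004 0 0 0; 0 0.026 0 0.004 0 0 0"}}

```text
t: 18.75
tcp_pos: [0.5324, 0.095, 0.0433]
orientation: [3.142, 0.0, 1.816]
ft_force: [0.7, -2.3, 0.8]
opening: 0.0423
gripper_force: 1.7
```

```bash
python3 -c "from go import *;st()"
```

```text
t 18.75 bay tcp [-19.2  -1.2  43.3] yaw-bay -0.03 f bay [-2.5 -0.2  0.8] open 0.0423
```

{"api": "apply_moves", "payload": {"motion": "0 0.0015 0 0 0 0 0; 0 0.003 0 0.001 0 0 0; 0 0.0045 0 0.001 0 0 0; 0 0.006 0 0.001 0 0 0; 0 0.0075 0 0.001 0 0 0; 0 0.009 0 0.002 0 0 0; 0 0.0105 0 0.002 0 0 0; 0 0.012 0 0.002 0 0 0; 0 0.0135 0 0.003 0 0 0; 0 0.015 0 0.003 0 0 0"}}

```text
t: 19.75
tcp_pos: [0.5287, 0.1095, 0.0403]
orientation: [-3.142, 0.0, 1.816]
ft_force: [0.8, -3.7, 1.2]
opening: 0.0431
gripper_force: 1.8
```

```bash
python3 -c "from go import *;st()"
```

```text
t 19.75 bay tcp [-4.2 -1.2 40.3] yaw-bay -0.02 f bay [-3.8  0.1  1.2] open 0.0431
```

{"api": "apply_moves", "payload": {"motion": "0 0.001 0 0.001 0 0 0; 0 0.002 0 0.002 0 0 0; 0 0.003 0 0.003 0 0 0; 0 0.004 0 0.004 0 0 0; 0 0.005 0 0.005 0 0 0; 0 0.005 0 0.005 0 0 0"}}

```text
t: 20.35
tcp_pos: [0.5272, 0.1144, 0.0349]
orientation: [-3.141, -0.0, 1.816]
ft_force: [1.1, -3.2, 0.0]
opening: 0.0426
gripper_force: 1.7
```

```bash
python3 -c "from go import *;st()"
```

```text
t 20.35 bay tcp [ 0.9 -1.  34.9] yaw-bay -0.02 f bay [-3.3 -0.3  0. ] open 0.0426
```

{"api": "apply_moves", "payload": {"motion": "0 0.001 0 0 0 0 0; 0 0.002 0 0 0 0 0; 0 0.003 0 0.001 0 0 0; 0 0.004 0 0.001 0 0 0; 0 0.005 0 0.001 0 0 0"}}

```text
t: 20.85
tcp_pos: [0.5263, 0.1192, 0.0343]
orientation: [-3.142, -0.0, 1.816]
ft_force: [1.0, -2.7, 0.6]
opening: 0.0429
gripper_force: 1.8
```

{"api": "apply_moves", "payload": {"motion": "0 0.001 0 0 0 0 0; 0 0.002 0 0 0 0 0; 0 0.003 0 0 0 0 0; 0 0.003 0 0 0 0 0"}}

```text
t: 21.25
tcp_pos: [0.5255, 0.1223, 0.0343]
orientation: [-3.142, -0.0, 1.816]
ft_force: [0.7, -3.0, 1.6]
opening: 0.0426
gripper_force: 1.5
```

{"api": "apply_moves", "payload": {"motion": "0 0.001 0 0 0 0 0; 0 0.002 0 0 0 0 0; 0 0.003 0 0 0 0 0; 0 0.004 0 0 0 0 0"}}

```text
t: 21.65
tcp_pos: [0.5246, 0.126, 0.0343]
orientation: [-3.142, -0.0, 1.816]
ft_force: [0.1, -3.8, 0.8]
opening: 0.0427
gripper_force: 1.8
```

{"api": "apply_moves", "payload": {"motion": "0 0.001 0 0 0 0 0; 0 0.002 0 0 0 0 0; 0 0.003 0 0 0 0 0; 0 0.004 0 0 0 0 0"}}

```text
t: 22.05
tcp_pos: [0.5236, 0.1299, 0.0343]
orientation: [-3.142, -0.0, 1.816]
ft_force: [0.4, -2.9, -0.7]
opening: 0.0427
gripper_force: 1.8
```

{"api": "apply_moves", "payload": {"motion": "0 0.001 0 0 0 0 0; 0 0.002 0 0 0 0 0; 0 0.003 0 0 0 0 0; 0 0.004 0 0 0 0 0"}}

```text
t: 22.45
tcp_pos: [0.5232, 0.1307, 0.0344]
orientation: [-3.141, 0.007, 1.814]
ft_force: [1.6, -10.0, 0.4]
opening: 0.0427
gripper_force: 5.5
```

{"api": "apply_moves", "payload": {"motion": "0 0 0 0 0 0 0; 0 0 0 0 0 0 0; 0 0 0 0 0 0 0"}}

```text
t: 22.75
tcp_pos: [0.5231, 0.1308, 0.0344]
orientation: [-3.141, 0.006, 1.814]
ft_force: [2.2, -10.7, 1.0]
opening: 0.0427
gripper_force: 5.1
```

```bash
python3 -c "from go import *;st();print(bot.sense()['orientation'])"
```

```text
t 22.75 bay tcp [17.8 -1.  34.4] yaw-bay -0.12 f bay [-10.9   0.5   1. ] open 0.0427
[-3.14082432  0.00615499  1.81388885]
```

{"api": "apply_moves", "payload": {"motion": "0 0.0005 0 0 0 0 0; 0 0.001 0 0 0 0 0; 0 0.001 0 0 0 0 0"}}

```text
t: 23.05
tcp_pos: [0.5229, 0.1316, 0.0344]
orientation: [-3.141, 0.007, 1.814]
ft_force: [1.1, -10.6, 0.8]
opening: 0.0429
gripper_force: 5.3
```

{"api": "apply_moves", "payload": {"motion": "0 0.0005 0 0 0 0 0; 0 0.001 0 0 0 0 0; 0 0.001 0 0 0 0 0"}}

```text
t: 23.35
tcp_pos: [0.5227, 0.1325, 0.0343]
orientation: [-3.141, 0.007, 1.814]
ft_force: [2.0, -11.1, 0.6]
opening: 0.0428
gripper_force: 5.3
```

{"api": "apply_moves", "payload": {"motion": "0 0.0005 0 0 0 0 0; 0 0.001 0 0 0 0 0; 0 0.001 0 0 0 0 0"}}

```text
t: 23.65
tcp_pos: [0.5224, 0.1335, 0.0344]
orientation: [-3.141, 0.007, 1.814]
ft_force: [1.1, -10.9, 0.9]
opening: 0.0427
gripper_force: 5.3
```

{"api": "apply_moves", "payload": {"motion": "0 0.0005 0 0 0 0 0; 0 0.001 0 0 0 0 0; 0 0.001 0 0 0 0 0"}}

```text
t: 23.95
tcp_pos: [0.5222, 0.1345, 0.0344]
orientation: [-3.141, 0.007, 1.814]
ft_force: [1.6, -10.3, 2.0]
opening: 0.0427
gripper_force: 5.3
```

{"api": "apply_moves", "payload": {"motion": "0 0.0005 0 0 0 0 0; 0 0.001 0 0 0 0 0; 0 0.001 0 0 0 0 0"}}

```text
t: 24.25
tcp_pos: [0.522, 0.1354, 0.0344]
orientation: [-3.141, 0.007, 1.814]
ft_force: [1.3, -10.8, 1.4]
opening: 0.0426
gripper_force: 5.3
```

{"api": "apply_moves", "payload": {"motion": "0 0.0005 0 0 0 0 0; 0 0.0005 0 0 0 0 0; 0 0.0005 0 0 0 0 0"}}

```text
t: 24.55
tcp_pos: [0.5219, 0.1358, 0.0344]
orientation: [-3.141, 0.007, 1.814]
ft_force: [2.6, -10.7, 1.5]
opening: 0.0428
gripper_force: 5.4
```

{"api": "apply_moves", "payload": {"motion": "0 0.0005 0 0 0 0 0; 0 0.0005 0 0 0 0 0; 0 0.0005 0 0 0 0 0"}}

```text
t: 24.85
tcp_pos: [0.5218, 0.1358, 0.0344]
orientation: [-3.141, 0.008, 1.813]
ft_force: [2.0, -11.5, 0.9]
opening: 0.0428
gripper_force: 6.0
```

{"api": "apply_moves", "payload": {"motion": "0 0.0005 0 0 0 0 0; 0 0.0005 0 0 0 0 0; 0 0.0005 0 0 0 0 0"}}

```text
t: 25.15
tcp_pos: [0.5218, 0.1358, 0.0344]
orientation: [-3.141, 0.009, 1.813]
ft_force: [1.9, -13.4, 0.8]
opening: 0.0429
gripper_force: 6.5
```

{"api": "apply_moves", "payload": {"motion": "0 -0.003 0 0 0 0 0; 0 -0.006 0 0 0 0 0; 0 -0.015 0 0 0 0 0; 0 -0.035 0 0 0 0 0; 0 -0.055 0 -0.03 0 0 0; 0 -0.065 0 -0.07 0 0 0; 0 -0.075 0 -0.105 0 0 0; 0.3 -0.075 0.03 -0.11 0 0 0; 0.3 -0.075 0.065 -0.11 0 0 0; 0.3 -0.075 0.1 -0.11 0 0 0; 0.3 -0.075 0.101 -0.11 0 0 0; 0.3 -0.075 0.101 -0.11 0 0 0"}}

```text
t: 26.35
tcp_pos: [0.637, 0.0922, 0.1428]
orientation: [-3.139, -0.002, 1.816]
ft_force: [-1.0, 0.0, 0.7]
opening: 0.0553
gripper_force: 0.0
```

```bash
python3 - <<'E'
from go import *
st(); move(bay2w(-48,-102,54),BAY[2])
a=bot.snapshot("top");b=bot.snapshot("side")
x=cv2.resize(a[150:250,145:270,::-1],None,fx=4,fy=4,interpolation=cv2.INTER_CUBIC)
y=cv2.resize(b[145:245,175:275,::-1],None,fx=4,fy=4,interpolation=cv2.INTER_CUBIC)
z=cv2.convertScaleAbs(np.hstack([x,y])[:,:800],alpha=1.3);print(z.shape)
cv2.imwrite("pics/p5.png",z if z.shape[1]<=800 else z[:,:800])
E
```

```text
t 26.35 bay tcp [ -47.3 -102.   142.8] yaw-bay 0.01 f bay [0.3 1.  0.7] open 0.0553
shift [-0.0009  0.0002  0.0888] turn [-0.2 -0.1  0. ] world [0.637 0.091 0.054]
(400, 800, 3)
```

View pics/p5.png

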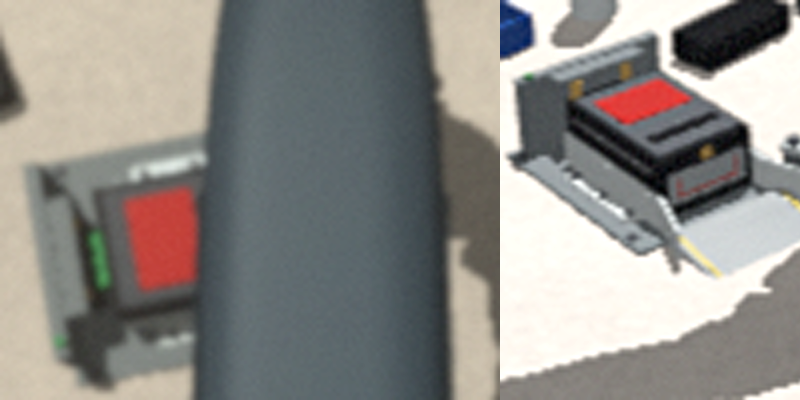

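{"api": "apply_moves", "payload": {"motion": "0.3 0 0 0.03 0 0 0; 0.3 0 0 0.06 0 0 0; 0.3 0 0 0.08 0 0 0; 0.3 0 0 0.088 0 0 0; -0.3 0 0 0.088 0 0 0; -1 0 0 0.088 0 0 0; -1 0 0 0.088 0 0 0; -1 0 0 0.088 0 0 0; -1 0 0 0.088 0 0 0; -1 0 0 0.088 0 0 0; -1 0 0 0.088 0 0 0", "squeeze": 20}}

```text
t: 27.55
tcp_pos: [0.6381, 0.0921, 0.0584]
orientation: [3.139, -0.0, 1.816]
ft_force: [-2.7, 0.5, 6.0]
opening: 0.013
gripper_force: 22.0
```

```bash
python3 - <<'E'
from go import *
st()
# arc waypoints relative to knob start, in tool axes (x=bay x, y=-bay y)
p=np.array([12,-78]); a0=np.arctan2(-24,-60)
k=lambda q:p+np.hypot(60,24)*np.array([np.cos(a0-q),np.sin(a0-q)])
for d in range(0,100,5):
    v=k(np.radians(d))-k(0); print(d,(v*[1,-1]/1000).round(4))
E
```

```text
t 27.55 bay tcp [ -47.6 -103.1   58.4] yaw-bay 0.0 f bay [1.1 2.5 6. ] open 0.013
0 [ 0. -0.]
5 [-0.0019 -0.0053]
10 [-0.0033 -0.0108]
15 [-0.0042 -0.0163]
20 [-0.0046 -0.022 ]
25 [-0.0045 -0.0276]
30 [-0.004  -0.0332]
35 [-0.0029 -0.0388]
40 [-0.0014 -0.0442]
45 [ 0.0006 -0.0495]
50 [ 0.003  -0.0545]
55 [ 0.0059 -0.0594]
60 [ 0.0092 -0.064 ]
65 [ 0.0129 -0.0682]
70 [ 0.0169 -0.0722]
75 [ 0.0213 -0.0757]
80 [ 0.0259 -0.0789]
85 [ 0.0309 -0.0817]
90 [ 0.036 -0.084]
95 [ 0.0413 -0.0859]
```

{"api": "apply_moves", "payload": {"motion": "-1 0 0 -0.003 0 0 0; -1 -0.0019 -0.0053 -0.004 0 0 0; -1 -0.0033 -0.0108 -0.004 0 0 0; -1 -0.0042 -0.0163 -0.004 0 0 0; -1 -0.0046 -0.022 -0.004 0 0 0; -1 -0.0045 -0.0276 -0.004 0 0 0; -1 -0.004 -0.0332 -0.004 0 0 0; -1 -0.003 -0.039 -0.004 0 0 0; -1 -0.0014 -0.044 -0.004 0 0 0; -1 0.0006 -0.0495 -0.004 0 0 0"}}

```text
t: 28.55
tcp_pos: [0.5882, 0.0787, 0.0592]
orientation: [-3.139, 0.002, 1.814]
ft_force: [2.4, -3.4, -8.3]
opening: 0.013
gripper_force: 20.4
```

```bash
python3 -c "from go import *;st()"
```

```text
t 28.55 bay tcp [-48.5 -51.4  59.2] yaw-bay -0.1 f bay [-3.9 -1.5 -8.3] open 0.013
```

{"api": "apply_moves", "payload": {"motion": "-1 0.0024 -0.005 0.001 0 0 0; -1 0.0053 -0.01 0.002 0 0 0; -1 0.0086 -0.0145 0.002 0 0 0; -1 0.0123 -0.0187 0.002 0 0 0; -1 0.0163 -0.0227 0.002 0 0 0; -1 0.0207 -0.0262 0.002 0 0 0; -1 0.0253 -0.0294 0.002 0 0 0; -1 0.0303 -0.0322 0.002 0 0 0; -1 0.0354 -0.0345 0.002 0 0 0; -1 0.0354 -0.0345 0.002 0 0 0"}}

```text
t: 29.55
tcp_pos: [0.5458, 0.1075, 0.0588]
orientation: [-3.14, -0.002, 1.817]
ft_force: [-3.4, -3.8, 3.2]
opening: 0.0132
gripper_force: 21.5
```

```bash
python3 -c "from go import *;st()"
```

```text
t 29.55 bay tcp [-10.3 -17.2  58.8] yaw-bay 0.06 f bay [-2.9  4.2  3.2] open 0.0132
```

{"api": "apply_moves", "payload": {"motion": "-1 0.001 -0.0005 0 0 0 0; -1 0.002 -0.001 0 0 0 0; -1 0.003 -0.0015 0 0 0 0; -1 0.004 -0.002 0 0 0 0; -1 0.004 -0.002 0 0 0 0"}}

```text
t: 30.05
tcp_pos: [0.5443, 0.1095, 0.0588]
orientation: [3.141, 0.0, 1.815]
ft_force: [-2.4, -3.3, 2.2]
opening: 0.013
gripper_force: 21.5
```

```bash
python3 -c "from go import *;st()"
```

```text
t 30.05 bay tcp [ -8.  -16.3  58.8] yaw-bay -0.04 f bay [-2.6  3.1  2.2] open 0.013
```

{"api": "apply_moves", "payload": {"motion": "-1 0.001 -0.0004 0 0 0 0; -1 0.002 -0.0008 0 0 0 0; -1 0.003 -0.0012 0 0 0 0; -1 0.004 -0.0015 0 0 0 0; -1 0.004 -0.0015 0 0 0 0"}}

```text
t: 30.55
tcp_pos: [0.5433, 0.111, 0.0588]
orientation: [3.14, 0.005, 1.814]
ft_force: [1.6, -9.8, 1.5]
opening: 0.0126
gripper_force: 21.3
```

```bash
python3 -c "from go import *;st()"
```

```text
t 30.55 bay tcp [ -6.3 -15.7  58.8] yaw-bay -0.1 f bay [-9.9  0.9  1.5] open 0.0126
```

{"api": "apply_moves", "payload": {"motion": "-1 0.001 -0.0004 0 0 0 0; -1 0.002 -0.0008 0 0 0 0; -1 0.002 -0.0008 0 0 0 0"}}

```text
t: 30.85
tcp_pos: [0.5433, 0.1111, 0.0588]
orientation: [3.138, 0.009, 1.813]
ft_force: [2.1, -11.4, 0.1]
opening: 0.0127
gripper_force: 21.1
```

```bash
python3 -c "from go import *;st()"
```

```text
t 30.85 bay tcp [ -6.2 -15.7  58.8] yaw-bay -0.16 f bay [-11.5   0.7   0.1] open 0.0127
```

{"api": "apply_moves", "payload": {"motion": "-0.5 0 0 0 0 0 0; 0 0 0 0 0 0 0; 0.2 0 0 0 0 0 0; 0.2 0 0 0 0 0 0; 0.2 0 0 -0.03 0 0 0; 0.2 0 0 -0.07 0 0 0; 0.2 0 0 -0.11 0 0 0; 0.2 -0.04 0 -0.12 0 0 0; 0.2 -0.08 0 -0.12 0 0 0; 0.2 -0.12 0 -0.12 0 0 0; 0.2 -0.16 0 -0.12 0 0 0; 0.2 -0.2 0 -0.12 0 0 0; 0.2 -0.24 0 -0.12 0 0 0; 0.2 -0.26 0 -0.12 0 0 0; 0.2 -0.26 0 -0.12 0 0 0"}}

```text
t: 32.35
tcp_pos: [0.6038, -0.1396, 0.1776]
orientation: [-3.141, -0.0, 1.812]
ft_force: [-0.3, 1.4, -0.6]
opening: 0.0511
gripper_force: 0.0
```

```bash
python3 - <<'E'
from go import *
st()
a=bot.snapshot("top");b=bot.snapshot("side")
x=cv2.resize(a[150:250,145:245,::-1],None,fx=4,fy=4,interpolation=cv2.INTER_CUBIC)
y=cv2.resize(b[145:245,170:270,::-1],None,fx=4,fy=4,interpolation=cv2.INTER_CUBIC)
cv2.imwrite("pics/p6.png",cv2.convertScaleAbs(np.hstack([x,y]),alpha=1.3))
E
```

```text
t 32.35 bay tcp [-264.   -13.6  177.6] yaw-bay -0.21 f bay [ 1.4  0.  -0.6] open 0.0511
```

View pics/p6.png

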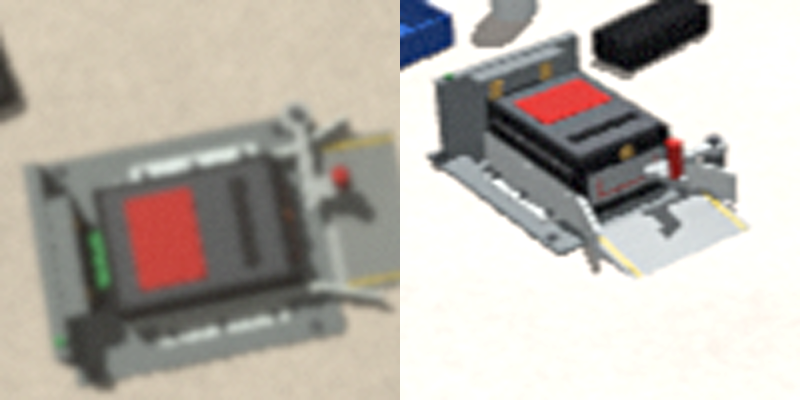

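```bash
python3 - <<'E'
from go import *
def red(n,r0,c0,r1,c1):
    a=bot.snapshot(n)[r0:r1,c0:c1].astype(int); m=(a[:,:,0]>1.8*a[:,:,1])&(a[:,:,0]>60); v,u=np.nonzero(m); return u.mean()+c0,v.min()+r0,v.mean()+r0,m.sum()
t=red("top",185,224,202,236); s=red("side",175,235,195,243); print(t,s)
for q in(0,np.pi/2):
    p=np.array([12,-78]);a=np.arctan2(-24,-60)-q; k=p+64.6*np.array([np.cos(a),np.sin(a)])
    for n in("top","side"): print(q,n,w2px(n,[bay2w(*k,80),bay2w(*k,46)]).round(1).tolist())
for d in(60,75,90,100):
    a=np.arctan2(-24,-60)-np.radians(d); k=np.array([12,-78])+64.6*np.array([np.cos(a),np.sin(a)]); print(d,w2px("top",bay2w(*k,80)).round(1),w2px("side",bay2w(*k,80)).round(1))
a=np.array(w2px("top",[bay2w(12,-78,46),bay2w(12,-8,46)]));print(((a-[145,150])*4).round())
E
```

```text
(np.float64(229.75), np.int64(192), np.float64(193.58333333333334), np.int64(12)) (np.float64(238.10344827586206), np.int64(180), np.float64(183.75862068965517), np.int64(29))
0 top [[235.2, 163.4], [235.5, 166.4]]
0 side [[265.3, 176.0], [265.3, 184.7]]
1.5707963267948966 top [[229.3, 192.4], [229.8, 194.6]]
1.5707963267948966 side [[239.1, 180.0], [239.3, 188.8]]
60 [[236.6 184.2]] [[248.9 181.2]]
75 [[233.5 188.8]] [[243.8 180.9]]
90 [[229.3 192.4]] [[239.1 180. ]]
100 [[226.  194.2]] [[236.4 179.1]]
[[293. 111.]
 [311. 198.]]
```

```bash
python3 -c "
from station import bot
print(bot.sign_off())"
```

```text
the job is handed in; nothing more can be done
None
```

The red-label cash box is docked with the plug on its stop and the latch swung to its stop and released; the push read at most about 13.5 N, no bystander was moved on purpose, and I signed off at about 32 s without seeing a verdict.

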